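# Sweep the soap bars into the soap box and shut it

## Robot

A 6-joint arm with a two-finger parallel gripper is mounted at the origin on the work surface. World frame = base frame: x ahead of the robot, y to its left, z up, the work surface at z = 0. Lengths are in m, angles in degrees, forces in N, time in s.
With the tool pointing down it reaches from about 0.4 to 0.825 m from the base axis. Payload 7 kg.
Tool frame: the origin (TCP) lies at the very end of the fingers, on their centre line; the grasp point (between the pads) lies 19 mm behind it (ctrl.tcp_to_grasp is the distance from the TCP to the grasp point, in m); z points along the fingers, y is the direction in which the jaws open and shut (so a half turn about z gives the same grasp; the last joint's range is limited). The gripper opens to 88 mm and grips with 3 to 60 N. Pads are 19 mm wide; open, the fingers measure 130 mm over their backs; the gripper's body (78 mm by 193 mm) begins 47 mm behind the grasp point.
Start: joints at [-59.525, 20.546, 0.682, 0, -70.136, -16.507], TCP at [0.163, -0.655, 0.227] pointing down, gripper open.
Joint ranges: [-176.03, 176.03], [-82.01, 121.73], [-58.28, 71.71], [-173.87, 95.51], [-174.79, -0.11], [-173.66, 173.66]. Speed limits (degrees/s): [136.94, 136.94, 172.46, 180, 180, 180].

## Interface

Orientations are given as [roll, pitch, yaw] about the fixed x, y, z axes, in that order (R = Rz(yaw) Ry(pitch) Rx(roll)).
In Python, from plant import ctrl gives the robot as it stands.
- The arm moves only by the tool jog_arm, never from a script. Its argument "commands" is a list of rows, each an object of numbers: "x", "y", "z": the shift along the tool's x, y, z in cm; "roll": the turn about the tool's z in rad. In form: [{"x": .., "y": .., "z": .., "roll": ..}, ...]. A call has 1 to 12 rows; each row shifts and turns the commanded pose from where the row before left it, along the tool's axes as they then stand; what a row does not reach is not made up. A row lasts 1/10 s, in which the tool goes at most 50 mm and 8.59 degrees, less where a joint would pass 70% of its speed; a pose out of reach is approached as far as the arm can. A call is refused whole if a number of a shift passes 5 or a number of a turn 0.15, either way. A call with a gripper value outside its range is refused whole. "gripper" is the finger opening in cm, from 0 to 8.76, set as the call begins (left out, the last holds). The fingers move at their own pace and stop on an object; the grip force is fixed at half the most. Time passes only in rows, so rows that do not move let the fingers close. It gives the time, the measured TCP pose, the force and the opening at its end, in the units of the state.
- ctrl.get_obs(): the state, without advancing time (a new reading comes with each control period).
- ctrl.snapshot(name): name is "side" or "top"; returns a dict with "image" (384x512x3 uint8, red, green, blue), "mtx" (3x3 intrinsics, pixels), "k1" (the pictures are not rectified: a ray, as slopes to the right and down, at radius r is drawn at 1 + k1 r^2 times it, then the intrinsics apply), "position" and "orientation" of the camera in the world. Camera axes: x right, y up, looking along -z (the intrinsics and any distortion apply to the point x, -y, -z); pixel columns grow to the right and rows downward; lengths in m; the calibration is good to about 2 mm. A picture is of the moment at which its call begins. There is no depth.
- ctrl.close_job(): hands the job in, once; it reports no verdict.
Trained networks look in the newest picture that a camera, given by its name, has taken for a name from the list of things; names that differ only in an ending like _2 or _b are one class to them, and where a whole thing is asked for, a point or a joint stands for the part that bears it (a point fixed in the world has none). Each returns a list of dicts, best first, with "confidence" (0 to 1); they miss things now and then, are a little off and sometimes report something else, mostly with a low value. They report only what shows in the picture. A call takes as long as a camera call. They do not tell look-alikes from the thing itself.
- ctrl.search_frame(camera, query): "position" ([column, row] as shares, 0 to 1, of the picture: columns of its width, rows of its height, amid what is visible of it).
- ctrl.regions_of(camera, query): "mask" (384x512 bool, what is visible of it) and "position" ([column, row] as shares, 0 to 1, of the picture: columns of its width, rows of its height, amid what is visible of it).
The state is a dict: "clock": time; "joint_pos": joint angles; "qvel": joint speeds; "tau": joint torques, N m; "tool_pos": TCP position; "orientation": TCP orientation; "force": force on the tool from outside, world axes, zero at the start; "moment": the same for the moment, N m; "opening": finger opening in m.
Only numpy, scipy, OpenCV 4.12 (cv2) and the standard library are available. Lean on these libraries where they do the work, as an engineer would, in place of code of your own. Each camera call takes 0.05 s, during which the arm holds its last target.

## Task

Draw the steel scraper out from under the little wooden rack, put it down on its blade edge and handle foot on the open tile and let go; then take it again by its handle and with it sweep the three soap bars all the way into the open soap box, never touching the bars with the gripper. Finally leave the scraper lying level as before on the open tile outside the box and push the box's door fully shut. Leave the other things standing where they are.

Things in the scene. Friction and masses are not known exactly. Their poses are not given: they have to be found in the camera images.
- scraper: T-shaped steel dish scraper, 210 mm long, 0.3 kg, standing level on blade and handle foot; it slides on the tile. Origin on the tile under the blade's middle; +x forward (sweeping way), z up, handle back along -x. Blade: upright plate across y, 160 wide, 4 thick, 50 high. Behind it a flat web 100 wide, height 12 to 16, reaches to x = -48. At the start the handle is under the rack.
- scraper_head (a point): top middle of the scraper's blade, 50 mm above the tile. A rib 12 mm thick runs along the blade's top (height 32 to 50 mm) and can be gripped front to back; at the start it is about 45 mm clear of the rack's edge. The blade's two ends are turned forward to x = +20 mm, 38 mm high.
- scraper_handle (a point): middle of the scraper's handle, 120 mm behind the blade, 20 mm above the tile; axes as the scraper's. The handle is a bar 22 mm wide, height 8 to 32 mm, from x = -40 to -190 mm in the scraper's frame.
- scraper_tail (a point): rear end of the scraper's handle, 190 mm behind the blade, 10 mm above the tile
- rack: Low fixed wooden rack on four thin steel legs, 220 mm deep (x), 260 wide (y), its board at height 58 to 66 mm; origin on the tile under its centre. Its front faces its own -x (edge at x = -110 mm); there the scraper's head stands out, the scraper's +x roughly along the rack's -x.
- soapbox: Fixed low white plastic soap box with a clear roof and no bottom (the tile is its floor): 190 mm deep (x), 208 wide (y), 68 high; inside 200 wide, 64 high. Origin on the tile under its centre. The mouth is its whole front, at x = -95 mm, facing its own -x; things are swept in along its +x.
- mouth (a point): middle of the soap box's mouth, at tile level; axes as the box's
- door (a joint): angle of the soap box's upright door (200 mm wide, 6 mm thick, 3 to 65 mm above the tile), rad: 0 shut across the mouth (stop), 1.45 to 1.65 at the start, standing out forward at the mouth's side. Light hinge, stays where left.
- door_hinge (a point): on the door's vertical hinge axis, half way up, at the box's x = -97, y = -100 mm, in the plane of the door's inner face. At door angle a the free edge lies from here at 200 mm times (-sin a, cos a) in the box's x, y; the outer face is the one away from the bars.
- door_edge (a point): middle of the door's free vertical edge, 200 mm from the hinge
- soap1: One of three alike cream soap bars, 62 x 40 x 26 mm, about 80 g, lying flat on the tile in front of the soap box's mouth (within 190 mm of it). Origin at the centre of its underside; its x is its long way.
- soap2: One of three alike cream soap bars, 62 x 40 x 26 mm, about 80 g, lying flat on the tile in front of the soap box's mouth (within 190 mm of it). Origin at the centre of its underside; its x is its long way.
- soap3: One of three alike cream soap bars, 62 x 40 x 26 mm, about 80 g, lying flat on the tile in front of the soap box's mouth (within 190 mm of it). Origin at the centre of its underside; its x is its long way.
- wooden_bowl: small round wooden bowl, 90 mm across, 40 mm high, standing on the rack; origin at the centre of its underside; to be left alone
- ramekin: small white ceramic ramekin, 72 mm across, 42 mm high, standing on the rack; origin at the centre of its underside; to be left alone
- tumbler: green plastic tumbler, 72 mm across, 110 mm high, towards the far edge; origin at the centre of its underside; to be left alone
- mug: white mug, 76 mm across, 85 mm high, handle on one side, towards the far edge; origin at the centre of its underside; to be left alone
- jar: small glass jar 64 mm across, 70 mm high, near the robot beside the soap box; origin at the centre of its underside; to be left alone
- tap_light: white plastic battery tap light, a low dome 96 mm across and 33 mm high with a small toggle switch on its edge, towards the far edge; origin at the centre of its underside; to be left alone
Mind the look-alikes: they are no part of the job. What is shaped like the soap1 but blue or red is not meant. What is shaped like the soap3 but black or blue is not meant.

How it is judged:
By the outcome, as a careful person would: the job done as asked, in the order asked, and still so for the second after the job is handed in, with the robot touching nothing.
It also fails if it takes over 66 s, if anything falls off the work surface, if the arm or the gripper's body presses on something with over 40 N, if the wrist force passes 120 N, or if a joint passes its speed limit or range.

## Working session

There is one attempt and no reset: what is moved stays moved. The work goes in short steps, Python scripts to look and compute and a tool call to move; the robot and the scene stay as the last step left them, time stands still between calls to the robot, and variables do not carry over. Pictures are saved under pics/ and viewed, and the job is handed in when it is done.

Besides the shell and the picture viewer there is one more tool, called after "Emit:" as name([rows], argument=value, ...), one row to a line, values as JSON. jog_arm: Moves the arm, as the interface text tells. Its arguments: {"type":"object","properties":{"commands":{"type":"array"},"gripper":{"type":"number"}},"required":["commands"]}

```bash
ls; mkdir -p pics
python3 - <<'E'
from plant import ctrl
import cv2
print(ctrl.get_obs())
for n in("side","top"):
    s=ctrl.snapshot(n); cv2.imwrite(f"pics/{n}0.png",s["image"][:,:,::-1])
    print(n,s["mtx"],s["k1"],s["position"],s["orientation"])
E
```

```text
pics
{'clock': 0.0, 'joint_pos': array([-5.95244713e+01,  2.05898120e+01,  6.34081778e-01, -2.16196394e-02,
       -7.01356503e+01, -1.65068263e+01]), 'qvel': array([-0.07594661,  0.02333243, -0.02286524, -0.02164371, -0.00529423,
        0.08117307]), 'tau': array([ 8.43229445e-04, -5.82723391e+01,  2.93057603e+01,  6.99736610e+00,
        6.83259394e-03, -1.50262285e-04]), 'tool_pos': array([ 0.1628027 , -0.65456643,  0.22563863]), 'orientation': array([ 1.79906610e+02, -6.48027265e-03, -1.66038655e+02]), 'force': array([-0.785156  ,  0.45398076, -1.20299022]), 'moment': array([ 0.01649844, -0.01233255, -0.01895408]), 'opening': 0.08761188600035723}
side [[467.38364798   0.         254.84698743]
 [  0.         467.38364798 195.41826502]
 [  0.           0.           1.        ]] -0.0311274446501051 [0.41793323 1.06175739 0.70908015] [  59.43644619    0.73837902 -173.47232498]
top [[418.78764145   0.         258.54989831]
 [  0.         418.78764145 184.55979045]
 [  0.           0.           1.        ]] -0.1407351511472366 [0.45022806 0.00832083 1.17135828] [  5.20258929   0.3787307  -89.76201064]
```

View pics/top0.png

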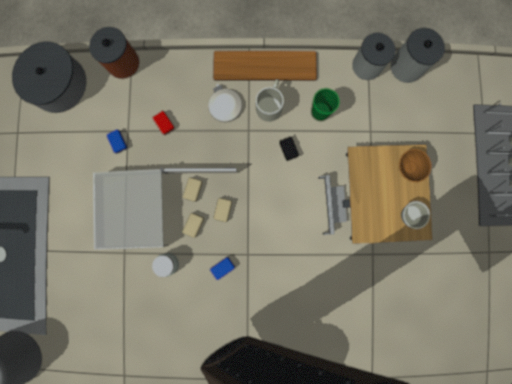

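View pics/side0.png

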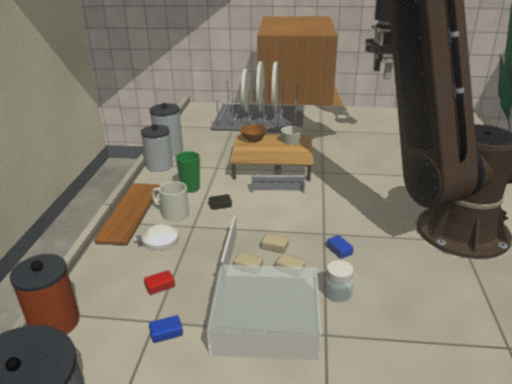

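```bash
cat > h.py <<'E'
import numpy as np,cv2
from scipy.spatial.transform import Rotation as R
def cam(s):
    return dict(K=s["mtx"],k1=s["k1"],p=np.array(s["position"]),R=R.from_euler('xyz',s["orientation"],degrees=True).as_matrix())
def proj(c,P):
    P=np.atleast_2d(P).astype(float); q=(P-c['p'])@c['R']
    a=q[:,0]/-q[:,2]; b=-q[:,1]/-q[:,2]; r2=a*a+b*b; f=1+c['k1']*r2
    return np.c_[c['K'][0,0]*a*f+c['K'][0,2], c['K'][1,1]*b*f+c['K'][1,2]]
def unproj(c,uv,z):
    uv=np.atleast_2d(uv).astype(float)
    d=np.array([c['k1'],0,0,0,0.])
    n=cv2.undistortPoints(uv.reshape(-1,1,2),c['K'],d,None,None,None).reshape(-1,2)
    v=np.c_[n[:,0],-n[:,1],-np.ones(len(n))]@c['R'].T
    t=(z-c['p'][2])/v[:,2]
    return c['p']+v*t[:,None]
def crop(img,x0,y0,x1,y1,k,fn):
    cv2.imwrite(fn,cv2.resize(img[y0:y1,x0:x1,::-1],None,fx=k,fy=k,interpolation=cv2.INTER_CUBIC))
E
python3 - <<'E'
from plant import ctrl
from h import *
st=ctrl.snapshot("top"); c=cam(st)
np.savez("top0.npz",im=st["image"],**c)
crop(st["image"],310,130,440,260,5,"pics/t_scr.png")
crop(st["image"],85,150,255,260,4,"pics/t_box.png")
for n,z in [("soap1",.026),("soap2",.026),("soapbox",.068),("scraper",.05),("scraper_head",.05),("rack",.066),("jar",.07),("door_hinge",.034),("door_edge",.034),("mouth",0)]:
    for r in ctrl.search_frame("top",n)[:7]:
        uv=np.array(r["position"])*[512,384]
        print(n,round(r["confidence"],2),uv.round(1),unproj(c,uv,z)[0].round(4))
for n in ["soap1"]:
  for r in ctrl.regions_of("top",n)[:7]:
    m=r["mask"]; ys,xs=np.nonzero(m)
    w=unproj(c,np.c_[xs,ys],.026)[:,:2]
    ca=np.cov((w-w.mean(0)).T); ev,V=np.linalg.eigh(ca)
    col=st["image"][m].mean(0)
    print(n,r["confidence"],col.round(),w.mean(0).round(4),np.sqrt(12*ev),np.degrees(np.arctan2(V[1,1],V[0,1])))
st=ctrl.snapshot("side"); c=cam(st)
np.savez("side0.npz",im=st["image"],**c)
crop(st["image"],190,150,350,370,3,"pics/s_box.png")
crop(st["image"],220,110,330,210,5,"pics/s_scr.png")
E
```

```text
soap1 0.85 [290.4 147.2] [ 0.6589 -0.0716  0.026 ]
soap1 0.77 [190.9 191.6] [0.5343 0.2026 0.026 ]
soap1 0.69 [220.2 266.5] [0.3305 0.1196 0.026 ]
soap1 0.67 [192.8 227.8] [0.435  0.1958 0.026 ]
soap1 0.65 [118.8 138.2] [0.6849 0.4127 0.026 ]
soap1 0.55 [132.3 205.1] [0.496  0.3667 0.026 ]
soap1 0.54 [222.8 208.5] [0.4883 0.1139 0.026 ]
soap2 0.85 [290.4 147.2] [ 0.6589 -0.0716  0.026 ]
soap2 0.77 [190.9 191.6] [0.5343 0.2026 0.026 ]
soap2 0.69 [220.2 266.5] [0.3305 0.1196 0.026 ]
soap2 0.67 [192.8 227.8] [0.435  0.1958 0.026 ]
soap2 0.65 [118.8 138.2] [0.6849 0.4127 0.026 ]
soap2 0.55 [132.3 205.1] [0.496  0.3667 0.026 ]
soap2 0.54 [222.8 208.5] [0.4883 0.1139 0.026 ]
soapbox 0.56 [129.5 205.2] [0.4939 0.3613 0.068 ]
scraper 0.61 [332.8 203.5] [ 0.502  -0.1836  0.05  ]
scraper 0.33 [324.4 103.1] [ 0.7787 -0.1646  0.05  ]
scraper_head 0.86 [335.1 200.8] [ 0.5092 -0.1899  0.05  ]
rack 0.7 [380.4 191.7] [ 0.5329 -0.3099  0.066 ]
jar 0.57 [167.7 262.9] [0.3427 0.2542 0.07  ]
door_hinge 0.54 [205.8 170.4] [0.5922 0.1611 0.034 ]
door_edge 0.91 [199.9 172.5] [0.5864 0.1774 0.034 ]
mouth 0.82 [127.4 208.9] [0.4861 0.3889 0.    ]
mouth 0.19 [334.1 206. ] [ 0.4971 -0.1957  0.    ]
soap1 0.86 [ 40.  73. 133.] [0.6778 0.4204] [0.0429535  0.06732582] -150.68425905977475
soap1 0.81 [44. 44. 41.] [ 0.6566 -0.0664] [0.04321111 0.06246281] -163.3637091777468
soap1 0.8 [155. 147. 116.] [0.5428 0.2001] [0.04403161 0.06234307] 170.67610213056497
soap1 0.61 [159. 150. 118.] [0.4851 0.1152] [0.04091469 0.06143351] 164.12901779696506
soap1 0.59 [147.  35.  30.] [0.7291 0.2859] [0.04148281 0.06802863] -145.02298744001303
soap1 0.58 [ 43.  79. 146.] [0.3263 0.1154] [0.03998193 0.06212684] 123.62794240875944
soap1 0.55 [156. 148. 116.] [0.4434 0.1956] [0.04287253 0.06099716] 162.23334586632382
```

View pics/t_scr.png

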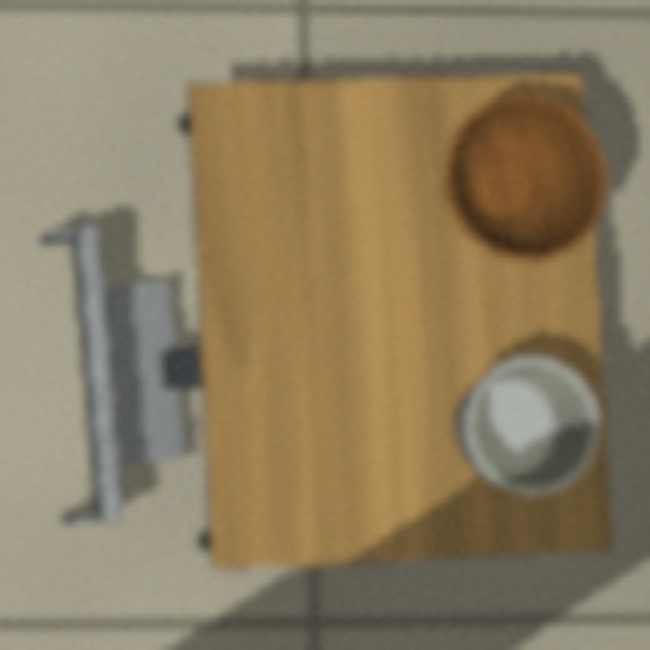

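View pics/t_box.png

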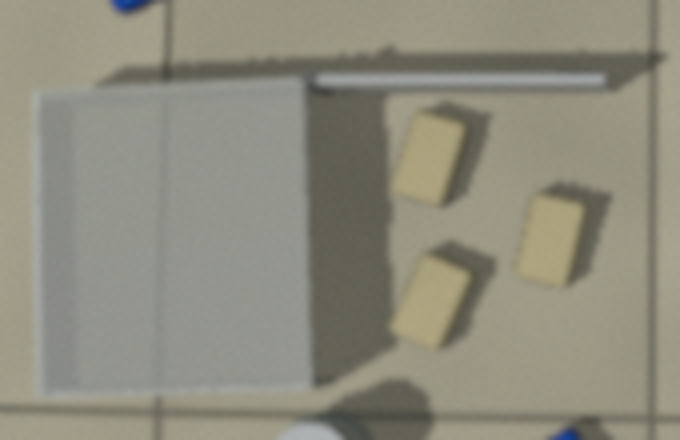

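View pics/s_scr.png

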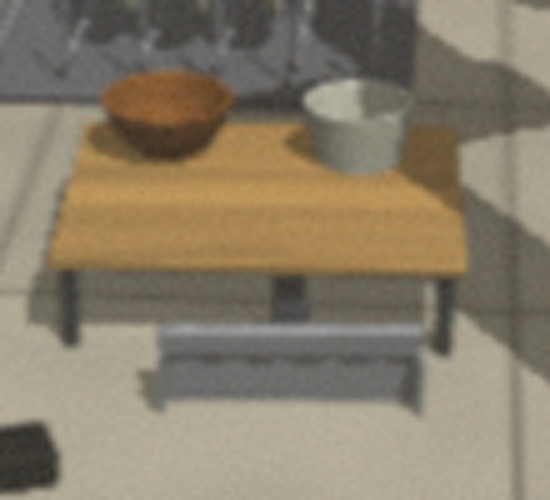

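View pics/s_box.png

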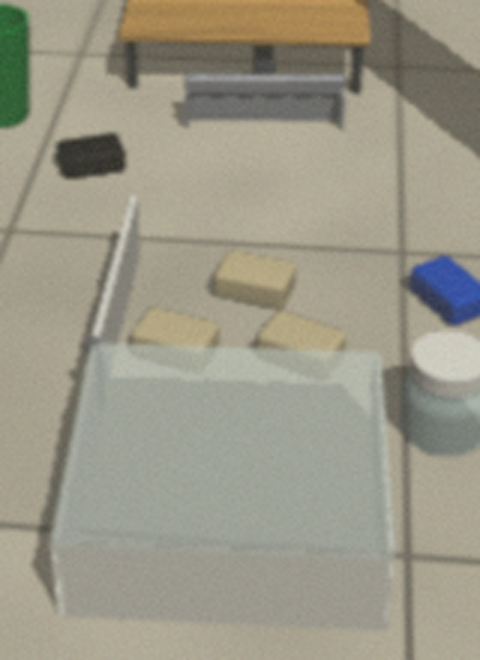

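Run:
```python
from h import *
c=dict(np.load("top0.npz"))
def f(pts,x0,y0,k,z):
    p=(np.array(pts)+.5)/k-.5+[x0,y0]; return unproj(c,p,z)[:,:2]
def show(n,w):
    d=w[1]-w[0]; print(n,w.round(4).tolist(),"mid",w[:2].mean(0).round(4),"len",np.linalg.norm(d).round(4),"ang",np.degrees(np.arctan2(d[1],d[0])).round(2))
show("rib",f([(89,226),(109,520)],310,130,5,.05))
show("rackfront",f([(190,85),(212,568)],310,130,5,.066))
show("rackback",f([(582,75),(608,550)],310,130,5,.066))
show("boxfront",f([(306,80),(315,386)],85,150,4,.068))
show("boxback",f([(35,92),(40,395)],85,150,4,.068))
show("boxL",f([(35,92),(306,80)],85,150,4,.068))
show("boxR",f([(40,395),(315,386)],85,150,4,.068))
show("door",f([(314,79),(606,80)],85,150,4,.065))
```

```text
rib [[0.5794, -0.1698], [0.4213, -0.1792]] mid [ 0.5004 -0.1745] len 0.1584 ang -176.59
rackfront [[0.6542, -0.223], [0.3963, -0.2312]] mid [ 0.5253 -0.2271] len 0.258 ang -178.18
rackback [[0.6622, -0.4415], [0.4041, -0.4483]] mid [ 0.5331 -0.4449] len 0.2583 ang -178.5
boxfront [[0.5899, 0.2773], [0.3864, 0.2668]] mid [0.4882 0.272 ] len 0.2037 ang -177.06
boxback [[0.5817, 0.4659], [0.377, 0.4556]] mid [0.4793 0.4607] len 0.2049 ang -177.12
boxL [[0.5817, 0.4659], [0.5899, 0.2773]] mid [0.5858 0.3716] len 0.1888 ang -87.5
boxR [[0.377, 0.4556], [0.3864, 0.2668]] mid [0.3817 0.3612] len 0.189 ang -87.14
door [[0.591, 0.2726], [0.5907, 0.076]] mid [0.5908 0.1743] len 0.1966 ang -90.09
```

Emit:
jog_arm([
  {"roll": 0.0925},
  {"roll": 0.0925},
  {"x": -3, "y": 3.8},
  {"x": -3, "y": 3.8},
  {"x": -3, "y": 3.8},
  {"x": -3, "y": 3.8},
  {"x": -3, "y": 3.8},
  {"x": -3, "y": 3.8},
  {"x": -3, "y": 3.8},
  {"x": -3, "y": 3.8},
  {"x": -3, "y": 3.8},
  {"x": -3, "y": 3.8},
], gripper=4.4)

```text
validation failed for argument at $.co...
```

```bash
cat >> h.py <<'E'
def togo(ctrl,tgt,yaw=None):
    o=ctrl.get_obs(); M=R.from_euler('xyz',o['orientation'],degrees=True).as_matrix()
    print("t",round(o['clock'],2),"pos",o['tool_pos'].round(4),"rpy",o['orientation'].round(2),"F",o['force'].round(1),"open",round(o['opening'],4),"q",o['joint_pos'].round(0))
    d=M.T@(np.array(tgt)-o['tool_pos']); print("tool cm",(d*100).round(2))
    if yaw is not None:
        e=(yaw-o['orientation'][2]+180)%360-180; print("roll rad",round(-np.radians(e),3))
        M=R.from_euler('xyz',[180,0,yaw],degrees=True).as_matrix()
        print("after turn cm",((M.T@(np.array(tgt)-o['tool_pos']))*100).round(2))
E
python3 - <<'E'
from plant import ctrl
from h import *
togo(ctrl,[.5004,-.1745,.023],-176.6)
E
```

```text
t 0.75 pos [ 0.1629 -0.655   0.2266] rpy [-180.      0.   -166.03] F [ 0.5 -0.1  0.1] open 0.0874 q [-60.  21.   1.  -0. -70. -17.]
tool cm [-44.35  38.49  20.36]
roll rad 0.184
after turn cm [-36.54  45.97  20.36]
```

Emit:
jog_arm([
  {"x": 0, "y": 0, "z": 0, "roll": 0.092},
  {"x": 0, "y": 0, "z": 0, "roll": 0.092},
  {"x": -3, "y": 3.8, "z": 0, "roll": 0},
  {"x": -3, "y": 3.8, "z": 0, "roll": 0},
  {"x": -3, "y": 3.8, "z": 0, "roll": 0},
  {"x": -3, "y": 3.8, "z": 0, "roll": 0},
  {"x": -3, "y": 3.8, "z": 0, "roll": 0},
  {"x": -3, "y": 3.8, "z": 0, "roll": 0},
  {"x": -3, "y": 3.8, "z": 0, "roll": 0},
  {"x": -3, "y": 3.8, "z": 0, "roll": 0},
  {"x": -3, "y": 3.8, "z": 0, "roll": 0},
  {"x": -3, "y": 3.8, "z": 0, "roll": 0},
], gripper=4.4)

```text
clock: 1.95
tool_pos: [0.4405, -0.256, 0.2271]
orientation: [-180.0, 0.1, -176.6]
force: [0.6, -1.2, 0.6]
opening: 0.0444
```

Run:
```python
from plant import ctrl
from h import *
togo(ctrl,[.5004,-.1745,.023],-176.6)
```

```text
t 1.95 pos [ 0.4405 -0.256   0.2271] rpy [-1.7998e+02  6.0000e-02 -1.7656e+02] F [ 0.6 -1.2  0.6] open 0.0444 q [ -8.   5. -20.   0. -65. -79.]
tool cm [-6.44  7.78 20.41]
roll rad 0.001
after turn cm [-6.46  7.78 20.41]
```

Emit:
jog_arm([
  {"x": -2.15, "y": 2.6, "z": 0, "roll": 0},
  {"x": -2.15, "y": 2.6, "z": 0, "roll": 0},
  {"x": -2.15, "y": 2.6, "z": 0, "roll": 0},
  {"x": 0, "y": 0, "z": 4, "roll": 0},
  {"x": 0, "y": 0, "z": 4, "roll": 0},
  {"x": 0, "y": 0, "z": 3, "roll": 0},
  {"x": 0, "y": 0, "z": 2, "roll": 0},
  {"x": 0, "y": 0, "z": 0, "roll": 0},
  {"x": 0, "y": 0, "z": 0, "roll": 0},
])

```text
clock: 2.85
tool_pos: [0.4997, -0.1762, 0.0971]
orientation: [-180.0, -0.0, -176.6]
force: [-0.6, -0.1, -0.2]
opening: 0.0438
```

Run:
```python
from plant import ctrl
from h import *
togo(ctrl,[.5004,-.1745,.023],-176.6)
st=ctrl.snapshot("side"); crop(st["image"],200,60,360,220,4,"pics/s1.png")
togo(ctrl,[.5004,-.1745,.023],-176.6)
```

```text
t 2.85 pos [ 0.4997 -0.1762  0.0971] rpy [-1.7998e+02 -1.0000e-02 -1.7656e+02] F [-0.6 -0.1 -0.2] open 0.0438 q [  2.  14. -27.   0. -49. -88.]
tool cm [-0.08  0.17  7.41]
roll rad 0.001
after turn cm [-0.08  0.17  7.41]
t 2.9 pos [ 0.5003 -0.1762  0.0978] rpy [-1.7997e+02  9.0000e-02 -1.7655e+02] F [-0.  -0.2  1.3] open 0.0443 q [  2.  14. -27.   0. -49. -88.]
tool cm [-0.01  0.17  7.48]
roll rad 0.001
after turn cm [-0.02  0.17  7.48]
```

View pics/s1.png

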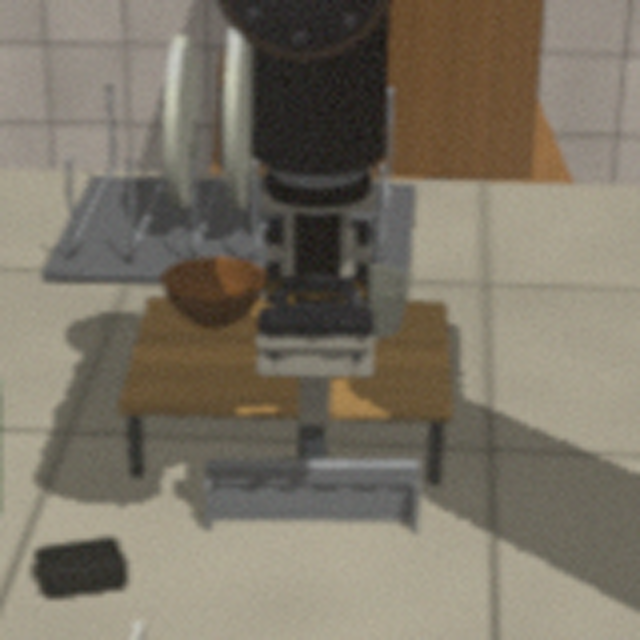

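Emit:
jog_arm([
  {"x": 0, "y": 0.17, "z": 2.4, "roll": 0},
  {"x": 0, "y": 0, "z": 2.4, "roll": 0},
  {"x": 0, "y": 0, "z": 1.6, "roll": 0},
  {"x": 0, "y": 0, "z": 0.8, "roll": 0},
  {"x": 0, "y": 0, "z": 0, "roll": 0},
])

```text
clock: 3.4
tool_pos: [0.4996, -0.1744, 0.0248]
orientation: [-180.0, 0.0, -176.6]
force: [-0.2, -0.2, 0.3]
opening: 0.0439
```

Emit:
jog_arm([
  {"x": 0, "y": 0, "z": 0, "roll": 0},
  {"x": 0, "y": 0, "z": 0, "roll": 0},
  {"x": 0, "y": 0, "z": 0, "roll": 0},
  {"x": 0, "y": 0, "z": 0, "roll": 0},
  {"x": 0, "y": 0, "z": 0, "roll": 0},
  {"x": 0, "y": 0, "z": 0, "roll": 0},
  {"x": 0, "y": 0, "z": 0, "roll": 0},
  {"x": 0, "y": 0, "z": 0, "roll": 0},
], gripper=0.6)

```text
clock: 4.2
tool_pos: [0.4996, -0.1745, 0.025]
orientation: [-180.0, 0.0, -176.5]
force: [-0.4, -0.7, 6.2]
opening: 0.0116
```

Emit:
jog_arm([
  {"x": 0, "y": 1, "z": 0, "roll": 0},
  {"x": -0.13, "y": 2, "z": 0, "roll": 0},
  {"x": -0.13, "y": 2, "z": 0, "roll": 0},
  {"x": -0.13, "y": 2, "z": 0, "roll": 0},
  {"x": -0.13, "y": 2, "z": 0, "roll": 0},
  {"x": -0.13, "y": 2, "z": 0, "roll": 0},
  {"x": -0.13, "y": 2, "z": 0, "roll": 0},
  {"x": -0.13, "y": 2, "z": 0, "roll": 0},
  {"x": -0.13, "y": 2, "z": 0, "roll": 0},
  {"x": -0.13, "y": 2, "z": 0, "roll": 0},
  {"x": 0, "y": 0.6, "z": 0, "roll": 0},
  {"x": 0, "y": 0, "z": 0, "roll": 0},
])

```text
clock: 5.4
tool_pos: [0.4996, 0.0234, 0.025]
orientation: [180.0, 0.1, -176.5]
force: [-3.7, 6.4, 7.0]
opening: 0.0121
```

Run:
```python
from plant import ctrl
from h import *
st=ctrl.snapshot("side"); crop(st["image"],160,90,360,270,4,"pics/s2.png")
st=ctrl.snapshot("top"); crop(st["image"],160,130,410,260,3,"pics/t2.png")
togo(ctrl,[.5004,.02,.023],-176.6)
```

```text
t 5.5 pos [0.4997 0.0232 0.025 ] rpy [ 1.7993e+02  8.0000e-02 -1.7653e+02] F [-2.4  5.8  6.6] open 0.0118 q [  25.   18.  -35.   -0.  -37. -112.]
tool cm [-0.05 -0.32  0.2 ]
roll rad 0.001
after turn cm [-0.05 -0.32  0.2 ]
```

View pics/s2.png

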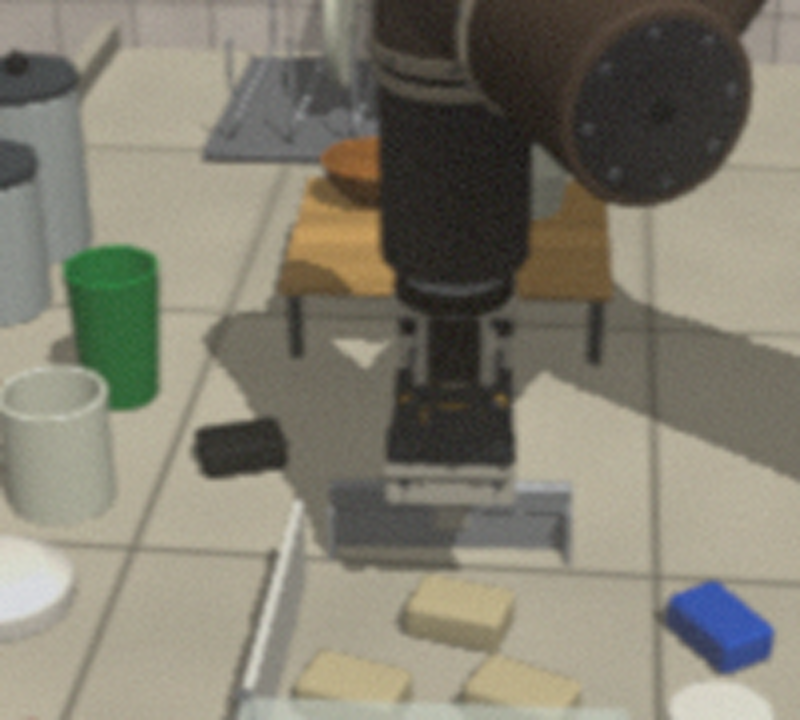

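View pics/t2.png

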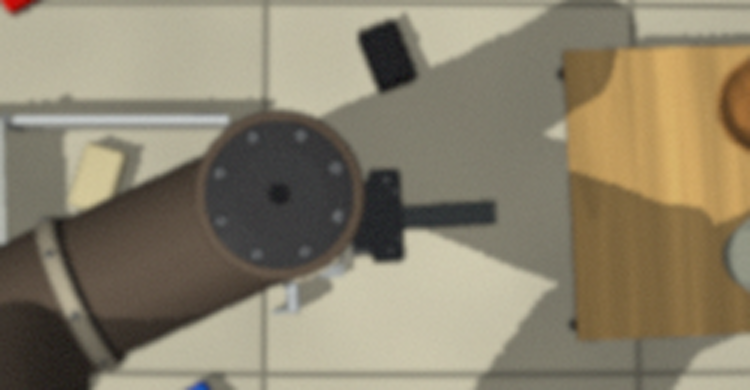

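Emit:
jog_arm([
  {"x": 0, "y": 0, "z": 0, "roll": 0},
  {"x": 0, "y": 0, "z": 0, "roll": 0},
  {"x": 0, "y": 0, "z": 0, "roll": 0},
  {"x": 0, "y": 0, "z": 0, "roll": 0},
  {"x": 0, "y": 0, "z": -1.5, "roll": 0},
  {"x": 0, "y": 0, "z": -3.5, "roll": 0},
  {"x": 0, "y": 0, "z": -4, "roll": 0},
  {"x": 0, "y": 0, "z": -3, "roll": 0},
  {"x": 0, "y": 0, "z": 0, "roll": -0.15},
  {"x": 0, "y": 0, "z": 0, "roll": -0.15},
  {"x": 0, "y": 0, "z": 0, "roll": -0.15},
  {"x": 0, "y": 0, "z": 0, "roll": -0.15},
], gripper=4.4)

```text
clock: 6.7
tool_pos: [0.4991, 0.0218, 0.1445]
orientation: [180.0, -0.0, -141.9]
force: [0.3, -0.1, 0.2]
opening: 0.0442
```

Emit:
jog_arm([
  {"x": 0, "y": 0, "z": 0, "roll": -0.15},
  {"x": 0, "y": 0, "z": 0, "roll": -0.15},
  {"x": 0, "y": 0, "z": 0, "roll": -0.15},
  {"x": 0, "y": 0, "z": 0, "roll": -0.15},
  {"x": 0, "y": 0, "z": 0, "roll": -0.15},
  {"x": 0, "y": 0, "z": 0, "roll": -0.15},
  {"x": 0, "y": 0, "z": 0, "roll": -0.07},
  {"x": 0, "y": 0, "z": 0, "roll": 0},
])

```text
clock: 7.5
tool_pos: [0.4991, 0.0218, 0.1444]
orientation: [180.0, -0.0, -86.6]
force: [-0.2, -0.4, -0.1]
opening: 0.0441
```

Run:
```python
from plant import ctrl
from h import *
st=ctrl.snapshot("top"); crop(st["image"],160,130,410,260,3,"pics/t3.png"); c=cam(st)
print(unproj(c,[[325,201]],.032))
st=ctrl.snapshot("side"); crop(st["image"],160,90,360,270,4,"pics/s3.png")
togo(ctrl,[.5073,-.106,.01],-86.6)
```

```text
[[ 0.50952302 -0.16529152  0.032     ]]
t 7.6 pos [0.4991 0.0219 0.1444] rpy [179.99  -0.   -86.77] F [ 0.4 -0.4 -0.6] open 0.0443 q [ 25.   8. -28.  -0. -54. -22.]
tool cm [12.81 -0.1  13.44]
roll rad -0.003
after turn cm [12.81 -0.06 13.44]
```

View pics/t3.png

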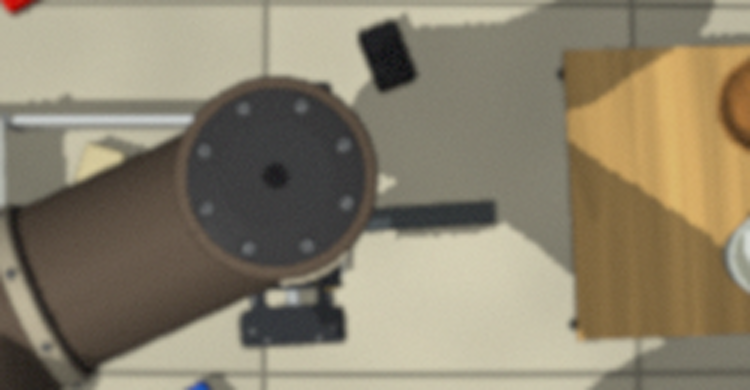

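View pics/s3.png

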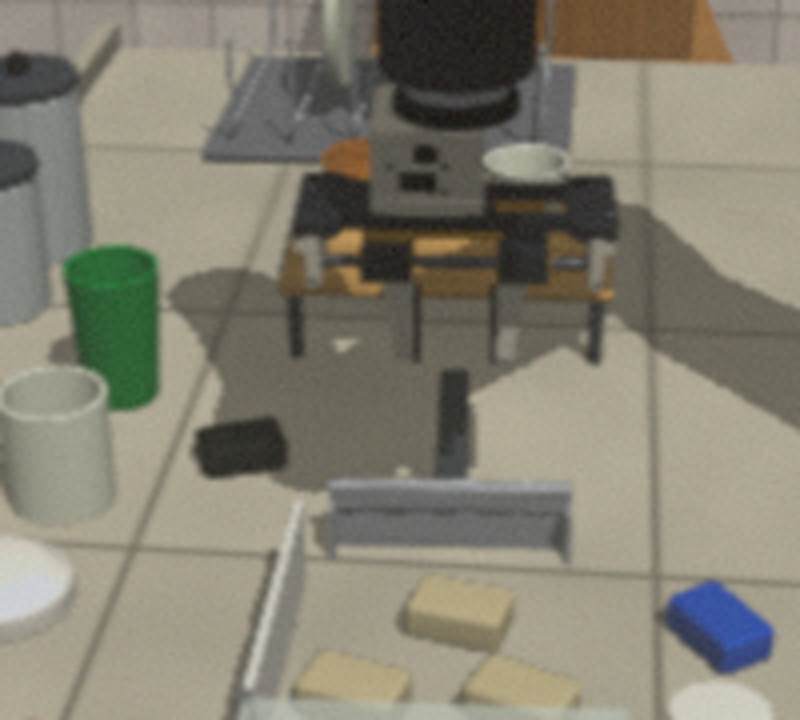

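Emit:
jog_arm([
  {"x": 4.3, "y": 0, "z": 0, "roll": 0},
  {"x": 4.3, "y": -0.1, "z": 0, "roll": 0},
  {"x": 4.2, "y": 0, "z": 0, "roll": 0},
  {"x": 0, "y": 0, "z": 4, "roll": 0},
  {"x": 0, "y": 0, "z": 4, "roll": 0},
  {"x": 0, "y": 0, "z": 3, "roll": 0},
  {"x": 0, "y": 0, "z": 1.6, "roll": 0},
  {"x": 0, "y": 0, "z": 0.8, "roll": 0},
  {"x": 0, "y": 0, "z": 0, "roll": 0},
])

```text
clock: 8.5
tool_pos: [0.5072, -0.1059, 0.0097]
orientation: [179.9, -0.0, -86.7]
force: [0.1, 0.0, 0.4]
opening: 0.0442
```

Emit:
jog_arm([
  {"x": 0, "y": 0, "z": 0, "roll": 0},
  {"x": 0, "y": 0, "z": 0, "roll": 0},
  {"x": 0, "y": 0, "z": 0, "roll": 0},
  {"x": 0, "y": 0, "z": 0, "roll": 0},
  {"x": 0, "y": 0, "z": 0, "roll": 0},
  {"x": 0, "y": 0, "z": 0, "roll": 0},
], gripper=1.6)

```text
clock: 9.1
tool_pos: [0.5087, -0.1056, 0.0115]
orientation: [-179.9, 0.0, -86.6]
force: [-1.2, 1.3, 6.9]
opening: 0.0216
```

Run:
```python
from plant import ctrl
from h import *
st=ctrl.snapshot("side"); crop(st["image"],160,90,360,270,4,"pics/s4.png")
st=ctrl.snapshot("top"); crop(st["image"],80,130,410,280,2.4,"pics/t4.png"); c=cam(st)
np.savez("top4.npz",im=st["image"],**c)
togo(ctrl,[.5073,-.106,.01],-86.6)
ctr=np.array([.4838,.3664]); u=np.array([-.049,.9988]); v=np.array([-.9988,-.049])
for r in ctrl.regions_of("top","soap1")[:8]:
    m=r["mask"]; col=st["image"][m].mean(0)
    if col.min()<90: continue
    ys,xs=np.nonzero(m); w=unproj(c,np.c_[xs,ys],.026)[:,:2]
    b=np.c_[(w-ctr)@u,(w-ctr)@v]
    print(r["confidence"],w.mean(0).round(4),"box",b.mean(0).round(4),"min",b.min(0).round(3),"max",b.max(0).round(3))
```

```text
t 9.2 pos [ 0.5086 -0.1056  0.0115] rpy [-179.89    0.    -86.6 ] F [-1.1  1.5  6.3] open 0.0215 q [ 10.  20. -34.   0. -36.  -7.]
tool cm [0.03 0.13 0.15]
roll rad 0.0
after turn cm [0.03 0.13 0.15]
0.68 [0.5571 0.1968] box [-0.173  -0.0649] min [-0.195 -0.083] max [-0.15 -0.05]
```

View pics/s4.png

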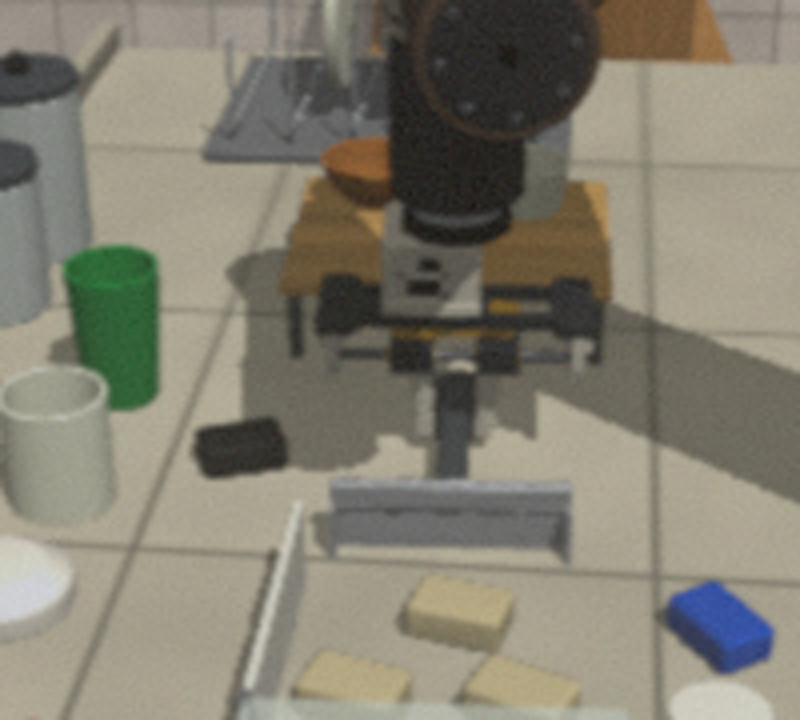

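View pics/t4.png

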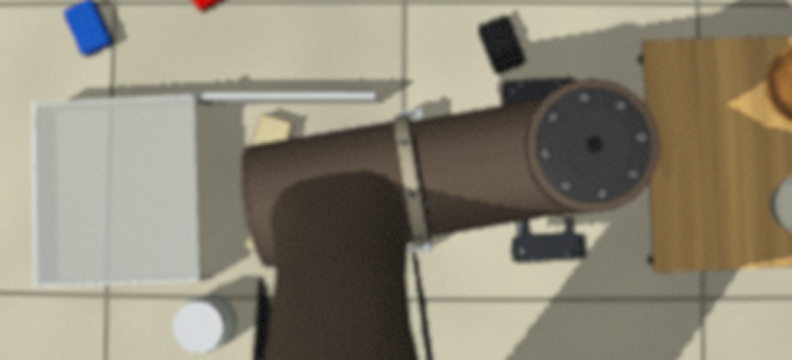

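Emit:
jog_arm([
  {"x": -1, "y": -0.01, "z": 0, "roll": 0},
  {"x": -1, "y": -0.01, "z": 0, "roll": 0},
  {"x": -1, "y": -0.01, "z": 0, "roll": 0},
  {"x": -1, "y": -0.01, "z": 0, "roll": 0},
  {"x": -1, "y": -0.01, "z": 0, "roll": 0},
  {"x": -1, "y": -0.01, "z": 0, "roll": 0},
  {"x": -1, "y": -0.01, "z": 0, "roll": 0},
  {"x": -1, "y": -0.01, "z": 0, "roll": 0},
  {"x": -1, "y": -0.01, "z": 0, "roll": 0},
  {"x": -1, "y": -0.01, "z": 0, "roll": 0},
  {"x": -1, "y": -0.01, "z": 0, "roll": 0},
  {"x": -1, "y": -0.01, "z": 0, "roll": 0},
])

```text
clock: 10.45
tool_pos: [0.5023, 0.0136, 0.0115]
orientation: [-180.0, -0.1, -86.6]
force: [0.5, -8.1, 7.7]
opening: 0.0216
```

Run:
```python
from plant import ctrl
from h import *
st=ctrl.snapshot("side"); crop(st["image"],180,150,360,340,4,"pics/s5.png")
c=cam(st); print(unproj(c,[[242.5,211.2],[303,211.7]],.05))
togo(ctrl,[.5073,-.106,.01],-86.6)
```

```text
[[0.57628434 0.03773406 0.05      ]
 [0.41839798 0.02536127 0.05      ]]
t 10.5 pos [0.5024 0.0149 0.0115] rpy [-1.7993e+02 -2.0000e-02 -8.6590e+01] F [-2.9  0.9 10. ] open 0.0217 q [ 24.  19. -36.   0. -35. -21.]
tool cm [12.09  0.23  0.16]
roll rad 0.0
after turn cm [12.09  0.23  0.15]
```

View pics/s5.png

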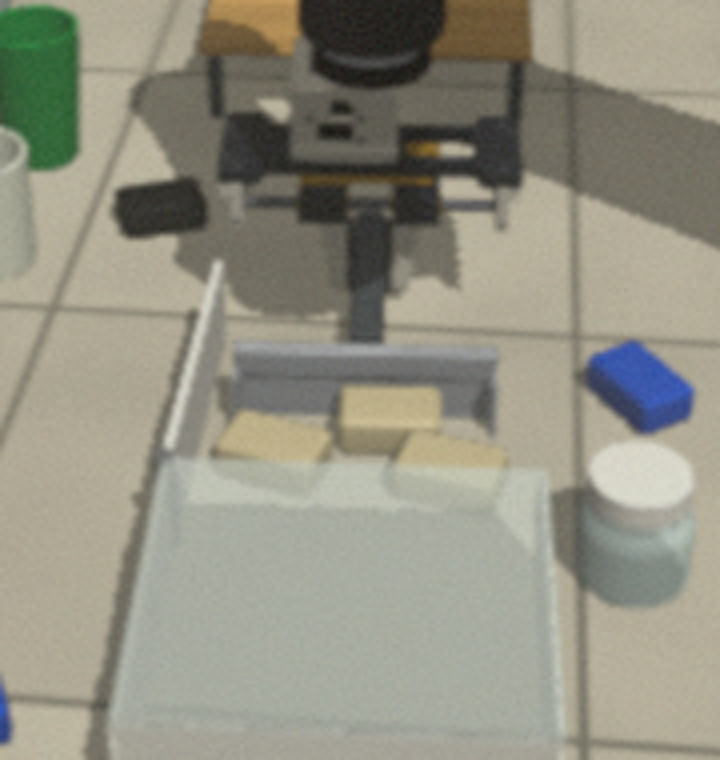

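Emit:
jog_arm([
  {"x": -1, "y": -0.01, "z": 0, "roll": 0},
  {"x": -1, "y": -0.01, "z": 0, "roll": 0},
  {"x": -1, "y": -0.01, "z": 0, "roll": 0},
  {"x": -1, "y": -0.01, "z": 0, "roll": 0},
  {"x": -1, "y": -0.01, "z": 0, "roll": 0},
  {"x": -1, "y": -0.01, "z": 0, "roll": 0},
  {"x": -1, "y": -0.01, "z": 0, "roll": 0},
])

```text
clock: 11.2
tool_pos: [0.4985, 0.0831, 0.0115]
orientation: [180.0, -0.1, -86.6]
force: [0.2, -9.6, 9.3]
opening: 0.0216
```

Run:
```python
from plant import ctrl
from h import *
st=ctrl.snapshot("side"); crop(st["image"],180,150,360,340,4,"pics/s6.png")
togo(ctrl,[.5073,-.106,.01],-86.6)
```

```text
t 11.25 pos [0.4987 0.0844 0.0115] rpy [-1.7997e+02 -5.0000e-02 -8.6590e+01] F [-3.3 -2.4 11.6] open 0.022 q [ 32.  19. -35.   0. -36. -29.]
tool cm [19.06  0.27  0.17]
roll rad 0.0
after turn cm [19.06  0.27  0.15]
```

View pics/s6.png

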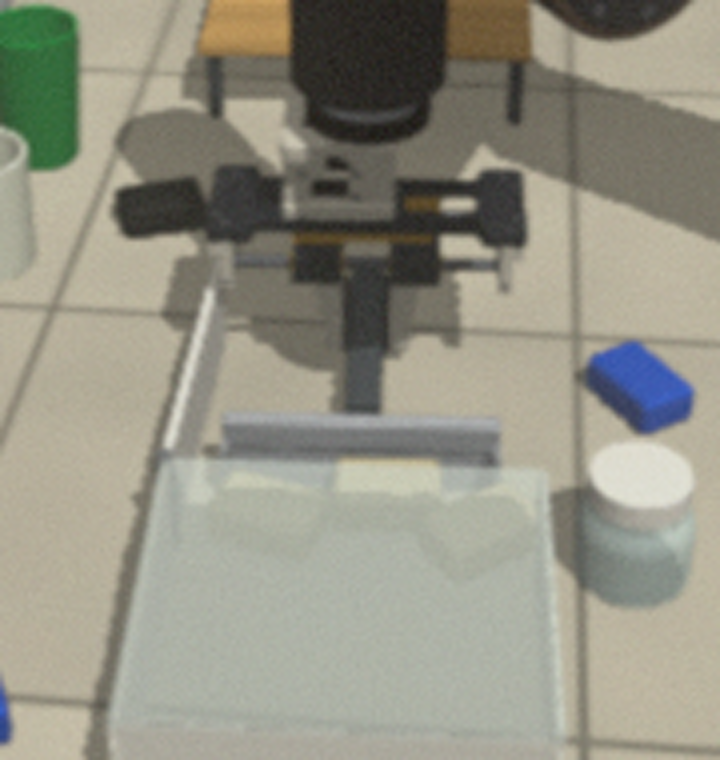

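Emit:
jog_arm([
  {"x": -1, "y": -0.01, "z": 0, "roll": 0},
  {"x": -1, "y": -0.01, "z": 0, "roll": 0},
  {"x": -1, "y": -0.01, "z": 0, "roll": 0},
  {"x": -1, "y": -0.01, "z": 0, "roll": 0},
  {"x": -1, "y": -0.01, "z": 0, "roll": 0},
])

```text
clock: 11.75
tool_pos: [0.4994, 0.1293, 0.012]
orientation: [-179.8, -0.3, -86.5]
force: [29.7, -41.7, 1.4]
opening: 0.0218
```

Run:
```python
from plant import ctrl
from h import *
st=ctrl.snapshot("side"); crop(st["image"],180,150,360,340,4,"pics/s7.png")
togo(ctrl,[.5073,-.106,.01],-86.6)
```

```text
t 11.8 pos [0.4998 0.1307 0.0121] rpy [-179.79   -0.3   -86.5 ] F [ 27.3 -35.3   1.1] open 0.0218 q [ 37.  20. -34.   1. -36. -34.]
tool cm [23.67  0.7   0.33]
roll rad 0.002
after turn cm [23.67  0.66  0.21]
```

View pics/s7.png

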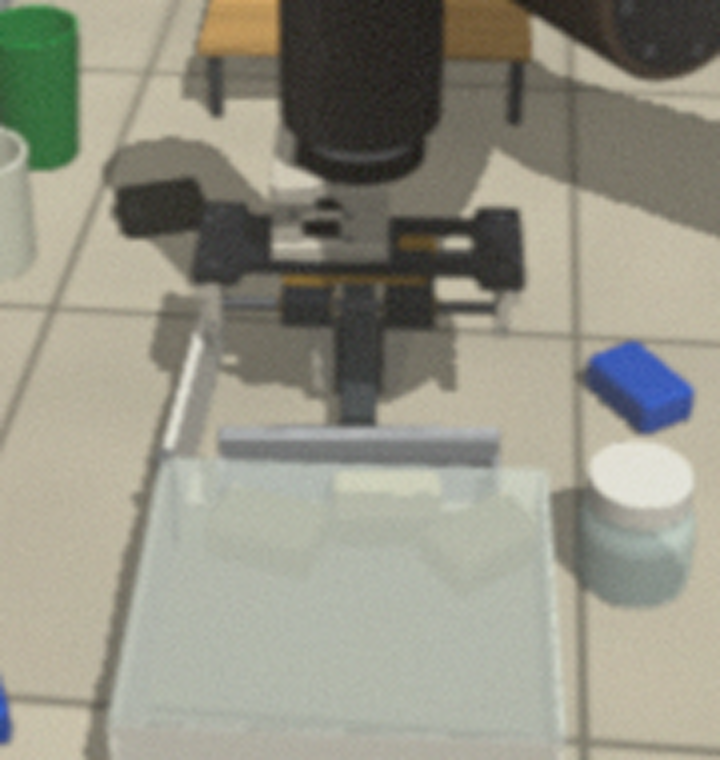

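Emit:
jog_arm([
  {"x": 1, "y": 0, "z": 0, "roll": 0},
  {"x": 1.5, "y": 0, "z": 0, "roll": 0},
  {"x": 2, "y": 0, "z": 0, "roll": 0},
  {"x": 2, "y": 0, "z": 0, "roll": 0},
  {"x": 0, "y": 0, "z": 0, "roll": 0},
])

```text
clock: 12.3
tool_pos: [0.4989, 0.0668, 0.0104]
orientation: [179.9, -0.0, -86.7]
force: [-1.2, -2.0, 0.2]
opening: 0.0218
```

Run:
```python
from plant import ctrl
from h import *
st=ctrl.snapshot("side"); c=cam(st); im=st["image"].copy()
np.savez("side8.npz",im=im,**c)
crop(im,180,150,360,340,4,"pics/s8.png")
ctr=np.array([.4838,.3664]); u=np.array([-.049,.9988]); v=np.array([-.9988,-.049])
def W(x,y,z): 
    p=ctr+x*u+y*v; return [p[0],p[1],z]
big=cv2.resize(im[150:340,180:360],None,fx=4,fy=4,interpolation=cv2.INTER_CUBIC)
def line(a,b,col):
    p=((proj(c,[a,b])-[180,150]+.5)*4-.5).astype(int); cv2.line(big,tuple(map(int,p[0])),tuple(map(int,p[1])),col,1)
for z,col in((0,(255,0,0)),(.066,(0,0,255))):
    q=[W(-.095,-.1,z),W(-.095,.1,z),W(.091,.1,z),W(.091,-.1,z)]
    for i in range(4): line(q[i],q[(i+1)%4],col)
cv2.imwrite("pics/s8o.png",big[:,:,::-1])
st=ctrl.snapshot("top"); crop(st["image"],80,150,250,260,4,"pics/t8.png")
togo(ctrl,[.5073,-.106,.01],-86.6)
```

```text
t 12.4 pos [0.4993 0.0682 0.0105] rpy [ 1.7995e+02 -2.0000e-02 -8.6690e+01] F [-0.3 -2.2  0.3] open 0.0215 q [ 30.  19. -35.  -0. -35. -27.]
tool cm [17.43  0.21  0.06]
roll rad -0.002
after turn cm [17.43  0.23  0.05]
```

View pics/s8.png

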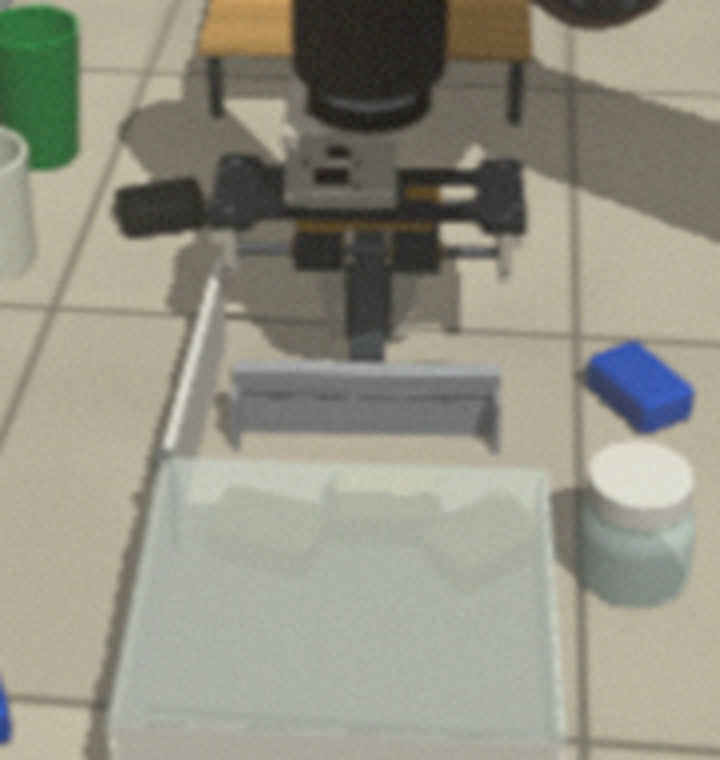

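View pics/s8o.png

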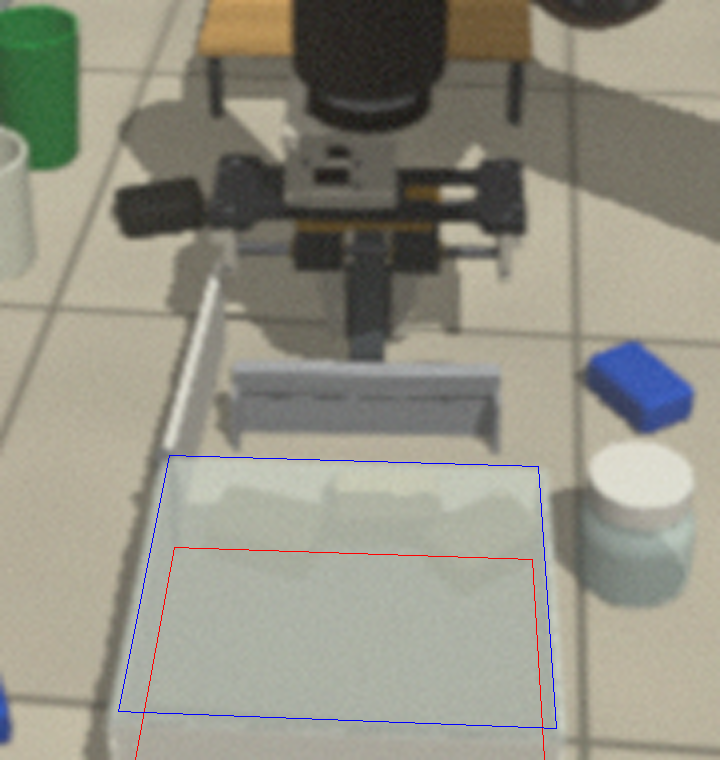

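View pics/t8.png

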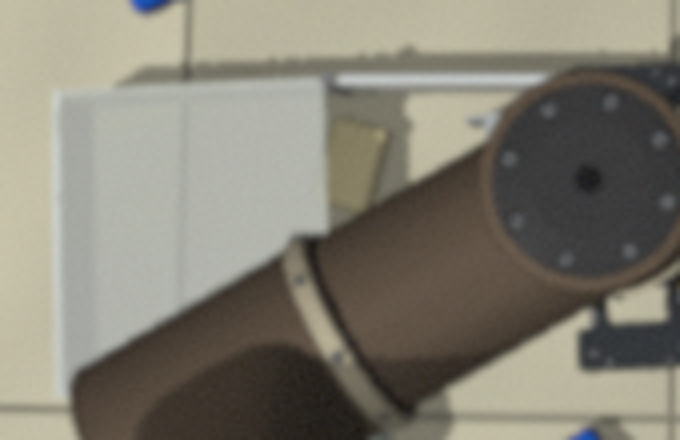

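Run:
```python
from h import *
d=dict(np.load("side8.npz")); im=d.pop("im"); c=d
crop(im,215,255,335,310,6.6,"pics/s8z.png")
big=cv2.imread("pics/s8z.png"); lab=cv2.cvtColor(big,cv2.COLOR_BGR2LAB); l=cv2.createCLAHE(4,(3,3)).apply(lab[:,:,0]); lab[:,:,0]=l
cv2.imwrite("pics/s8z.png",cv2.cvtColor(lab,cv2.COLOR_LAB2BGR))
ctr=np.array([.4838,.3664]); u=np.array([-.049,.9988]); v=np.array([-.9988,-.049])
p=np.array([(425,525),(500,487),(540,518),(465,567),(230,487),(325,495),(300,550),(210,540),(330,475),(440,475),(330,515),(440,520)])
q=(p+.5)/4-.5+[180,150]
w=unproj(c,q,.026)[:,:2]-ctr
print(np.c_[p,w@u,w@v].round(3))
```

```text
[[ 4.25e+02  5.25e+02 -9.10e-02  4.00e-02]
 [ 5.00e+02  4.87e+02 -1.25e-01  8.20e-02]
 [ 5.40e+02  5.18e+02 -1.00e-01  1.03e-01]
 [ 4.65e+02  5.67e+02 -5.80e-02  6.10e-02]
 [ 2.30e+02  4.87e+02 -1.18e-01 -7.00e-02]
 [ 3.25e+02  4.95e+02 -1.14e-01 -1.60e-02]
 [ 3.00e+02  5.50e+02 -6.70e-02 -2.70e-02]
 [ 2.10e+02  5.40e+02 -7.30e-02 -7.70e-02]
 [ 3.30e+02  4.75e+02 -1.31e-01 -1.40e-02]
 [ 4.40e+02  4.75e+02 -1.34e-01  4.80e-02]
 [ 3.30e+02  5.15e+02 -9.70e-02 -1.30e-02]
 [ 4.40e+02  5.20e+02 -9.60e-02  4.80e-02]]
```

View pics/s8z.png

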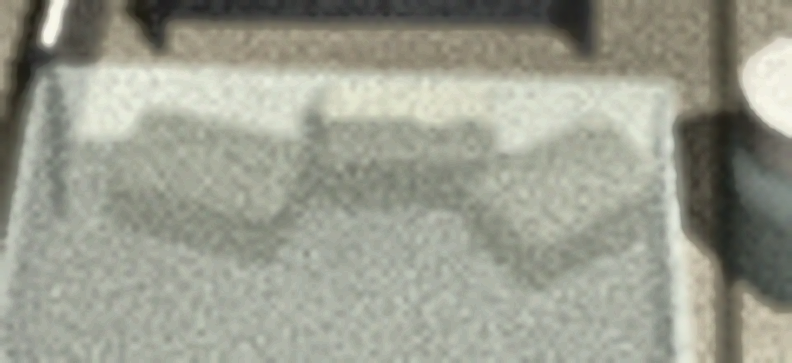

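Run:
```python
from h import *
d=dict(np.load("side8.npz")); im=d.pop("im"); c=d
ctr=np.array([.4838,.3664]); u=np.array([-.049,.9988]); v=np.array([-.9988,-.049])
for p,z in(([(232,366),(499,371)],.05),([(237,448),(495,450)],0)):
    q=(np.array(p)+.5)/4-.5+[180,150]
    w=unproj(c,q,z)[:,:2]; print(w.round(4),((w-ctr)@u).round(4),((w-ctr)@v).round(4))
w=np.array([[.4993,.0682]]); print(((w-ctr)@u).round(4),((w-ctr)@v).round(4))
```

```text
[[0.5698 0.1703]
 [0.4117 0.1601]] [-0.2001 -0.2025] [-0.0763  0.0821]
[[0.5662 0.185 ]
 [0.4117 0.1718]] [-0.1852 -0.1908] [-0.0734  0.0815]
[-0.2986] [-0.0009]
```

Emit:
jog_arm([
  {"x": 0, "y": 0.6, "z": 0, "roll": 0},
  {"x": 0, "y": 0.6, "z": 0, "roll": 0},
  {"x": -1.4, "y": 0, "z": 0, "roll": 0},
  {"x": -1.4, "y": 0, "z": 0, "roll": 0},
  {"x": -1.4, "y": 0, "z": 0, "roll": 0},
  {"x": -1.2, "y": 0, "z": 0, "roll": 0},
  {"x": -0.7, "y": -0.6, "z": 0, "roll": 0},
  {"x": -0.7, "y": -0.6, "z": 0, "roll": 0},
  {"x": -0.7, "y": -0.6, "z": 0, "roll": 0},
  {"x": 0, "y": 0, "z": 0, "roll": 0},
])

```text
clock: 13.4
tool_pos: [0.5028, 0.1455, 0.0105]
orientation: [-179.9, 0.0, -86.6]
force: [-1.4, 0.2, -0.8]
opening: 0.0217
```

```bash
cat > look.py <<'E'
import sys
from plant import ctrl
from h import *
n=sys.argv[1]
st=ctrl.snapshot("side"); c=cam(st); im=st["image"].copy()
np.savez(f"side{n}.npz",im=im,**c)
ctr=np.array([.4838,.3664]); u=np.array([-.049,.9988]); v=np.array([-.9988,-.049])
def W(x,y,z): 
    p=ctr+x*u+y*v; return [p[0],p[1],z]
big=cv2.resize(im[150:340,180:360],None,fx=4,fy=4,interpolation=cv2.INTER_CUBIC)
lab=cv2.cvtColor(big,cv2.COLOR_RGB2LAB); lab[:,:,0]=cv2.createCLAHE(3,(4,4)).apply(lab[:,:,0]); big=cv2.cvtColor(lab,cv2.COLOR_LAB2RGB)
def line(a,b,col):
    p=((proj(c,[a,b])-[180,150]+.5)*4-.5).astype(int); cv2.line(big,tuple(map(int,p[0])),tuple(map(int,p[1])),col,1)
for z,col in((0,(255,0,0)),):
    q=[W(-.095,-.1,z),W(-.095,.1,z),W(.091,.1,z),W(.091,-.1,z)]
    for i in range(4): line(q[i],q[(i+1)%4],col)
cv2.imwrite(f"pics/s{n}.png",big[:,:,::-1])
o=ctrl.get_obs(); w=o['tool_pos'][:2]-ctr
print("t",o['clock'],o['tool_pos'].round(4),o['orientation'].round(1),"F",o['force'].round(1),"open",o['opening'].round(4),"tcp u,v",(w@u).round(4),(w@v).round(4))
E
python3 look.py 9
```

```text
Traceback (most recent call last):
  File "look.py", line 19, in <module>
    print("t",o['clock'],o['tool_pos'].round(4),o['orientation'].round(1),"F",o['force'].round(1),"open",o['opening'].round(4),"tcp u,v",(w@u).round(4),(w@v).round(4))
                                                                                                         ^^^^^^^^^^^^^^^^^^
AttributeError: 'float' object has no attribute 'round'
```

View pics/s9.png

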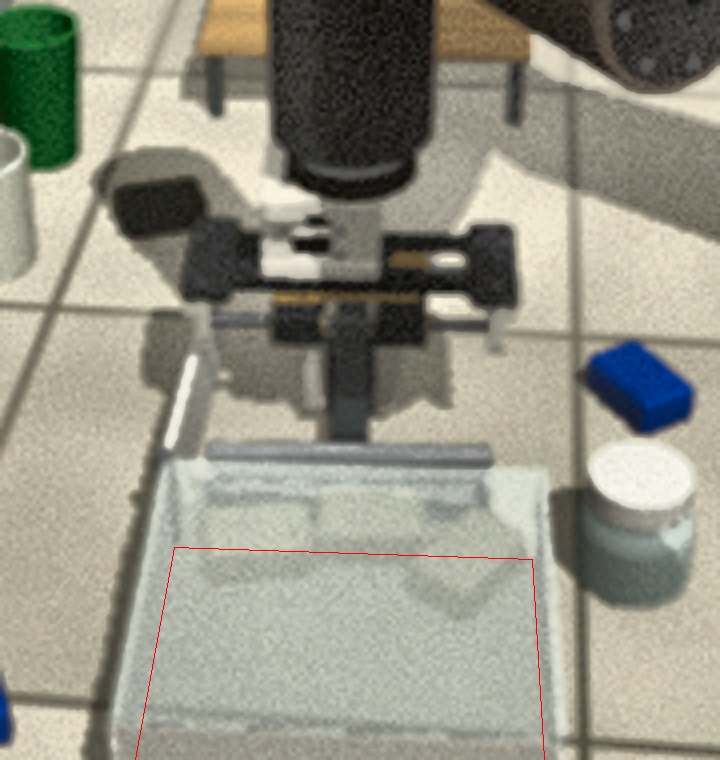

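Emit:
jog_arm([
  {"x": -0.7, "y": -0.2, "z": 0, "roll": 0},
  {"x": -0.7, "y": -0.2, "z": 0, "roll": 0},
  {"x": -0.7, "y": -0.1, "z": 0, "roll": 0},
])

```text
clock: 13.75
tool_pos: [0.5053, 0.1657, 0.0106]
orientation: [180.0, -0.0, -86.7]
force: [0.7, -2.6, -0.2]
opening: 0.022
```

```bash
sed -i "s/o\['opening'\].round(4)/round(o['opening'],4)/" look.py; python3 look.py 10
```

```text
t 13.8 [0.5057 0.167  0.0107] [-180.     0.   -86.6] F [ 0.3 -1.4 -0.4] open 0.022 tcp u,v -0.2003 -0.0121
```

View pics/s10.png

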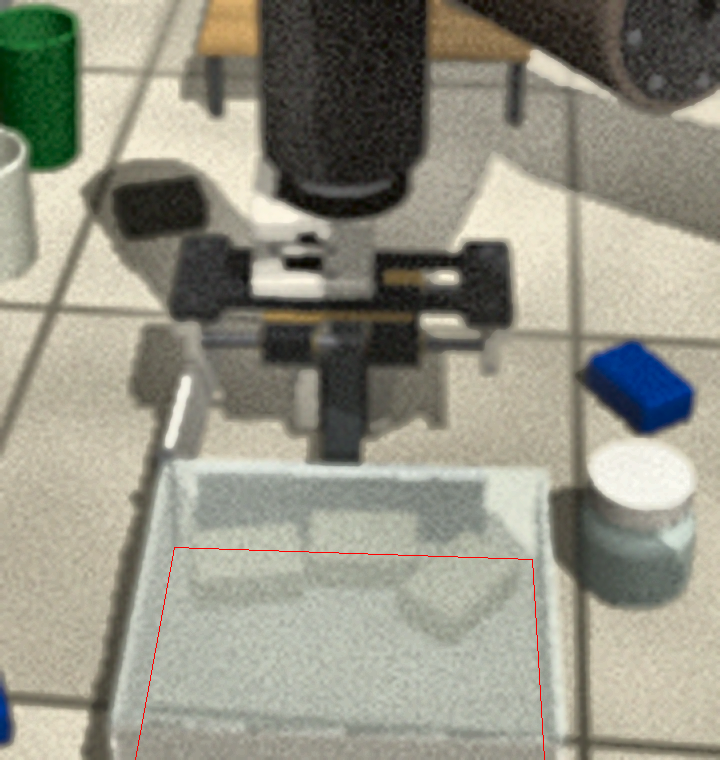

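Emit:
jog_arm([
  {"x": -0.7, "y": 0.1, "z": 0, "roll": 0},
  {"x": -0.7, "y": 0.1, "z": 0, "roll": 0},
  {"x": -0.7, "y": 0, "z": 0, "roll": 0},
])

```text
clock: 14.1
tool_pos: [0.5018, 0.187, 0.0106]
orientation: [-180.0, 0.0, -86.6]
force: [-0.3, -3.4, -0.4]
opening: 0.0223
```

```bash
python3 look.py 11
```

```text
t 14.15 [0.5021 0.188  0.0107] [-180.     0.   -86.6] F [-1.   0.6  0.1] open 0.0216 tcp u,v -0.179 -0.0095
```

View pics/s11.png

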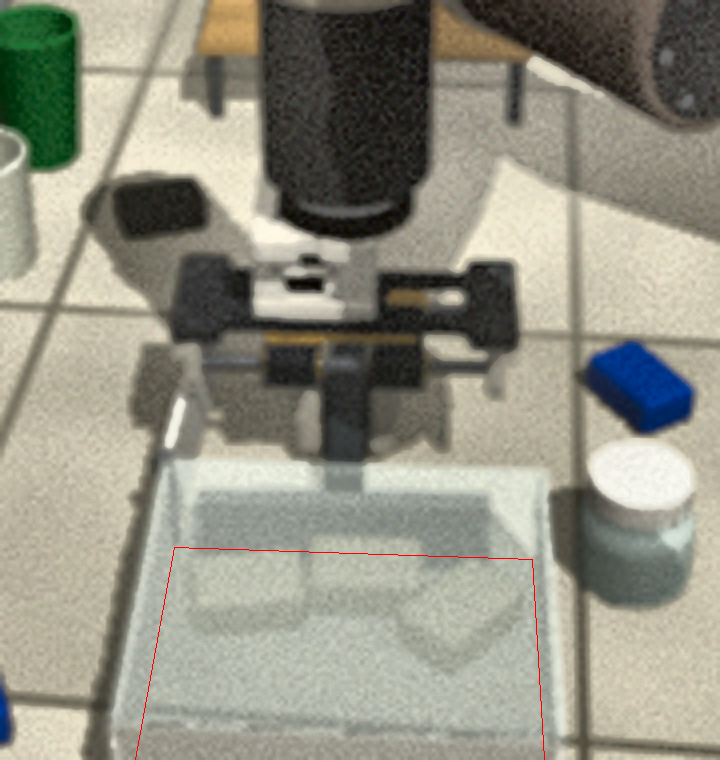

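Emit:
jog_arm([
  {"x": -0.8, "y": 0.1, "z": 0, "roll": 0},
  {"x": -0.8, "y": 0.1, "z": 0, "roll": 0},
  {"x": -0.8, "y": 0.1, "z": 0, "roll": 0},
  {"x": -0.8, "y": 0, "z": 0, "roll": 0},
  {"x": -0.8, "y": 0, "z": 0, "roll": 0},
])

```text
clock: 14.65
tool_pos: [0.4964, 0.2268, 0.0105]
orientation: [180.0, -0.0, -86.6]
force: [0.5, -2.9, -0.1]
opening: 0.0218
```

```bash
python3 look.py 12
```

```text
t 14.7 [0.4968 0.2281 0.0106] [-180.     0.   -86.6] F [-0.4 -0.4 -0.3] open 0.0219 tcp u,v -0.1388 -0.0062
```

View pics/s12.png

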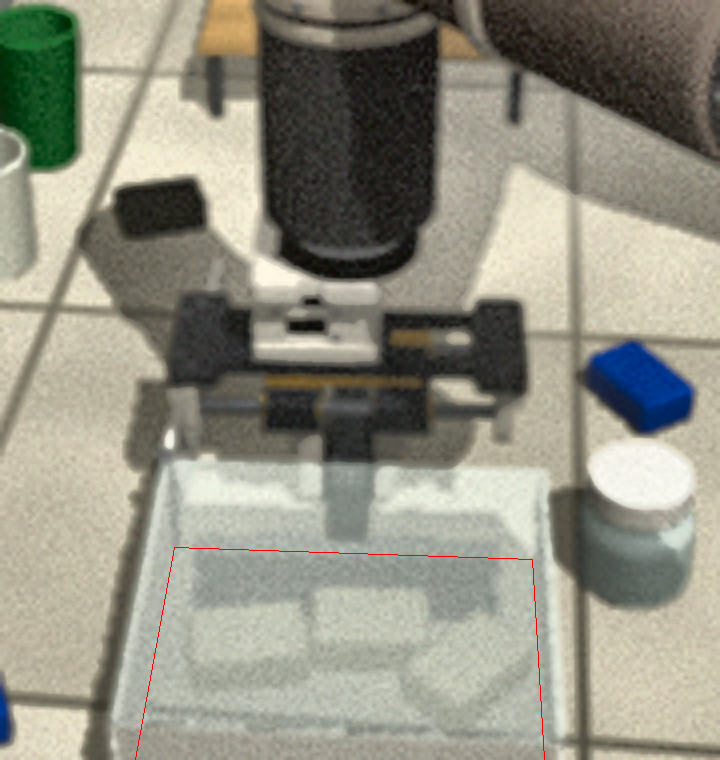

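Emit:
jog_arm([
  {"x": 1, "y": 0, "z": 0, "roll": 0},
  {"x": 2, "y": 0, "z": 0, "roll": 0},
  {"x": 2.5, "y": 0.04, "z": 0, "roll": 0},
  {"x": 3, "y": 0.04, "z": 0, "roll": 0},
  {"x": 3, "y": 0.04, "z": 0, "roll": 0},
  {"x": 3, "y": 0.04, "z": 0, "roll": 0},
  {"x": 3, "y": 0.04, "z": 0, "roll": 0},
  {"x": 3, "y": 0.04, "z": 0, "roll": 0},
  {"x": 3, "y": 0.04, "z": 0, "roll": 0},
  {"x": 3, "y": 0.04, "z": 0, "roll": 0},
  {"x": 2, "y": 0, "z": 0, "roll": 0},
  {"x": 1.5, "y": 0, "z": 0, "roll": 0},
])

```text
clock: 15.9
tool_pos: [0.5112, -0.0749, 0.0106]
orientation: [-179.9, 0.0, -86.7]
force: [-0.9, 1.6, -0.5]
opening: 0.0217
```

```bash
sed -i 's/180:360/160:360/; s/-\[180,150\]/-[160,150]/; s/im\[150:340/im[120:340/; s/\[160,150\]/[160,120]/;s/fx=4,fy=4/fx=2.6,fy=2.6/; s/+.5)\*4/+.5)*2.6/' look.py; python3 look.py 13
```

```text
t 15.95 [ 0.5111 -0.0761  0.0106] [-180.     0.   -86.7] F [ 1.3 -3.3  1. ] open 0.0217 tcp u,v -0.4433 -0.0056
```

View pics/s13.png

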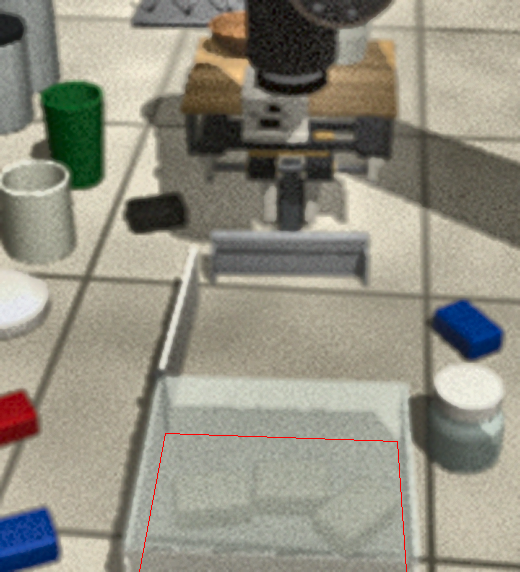

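Emit:
jog_arm([
  {"x": 0, "y": 0, "z": 0, "roll": 0},
  {"x": 0, "y": 0, "z": 0, "roll": 0},
  {"x": 0, "y": 0, "z": 0, "roll": 0},
  {"x": 0, "y": 0, "z": 0, "roll": 0},
  {"x": 0, "y": 0, "z": -0.5, "roll": 0},
  {"x": 0, "y": 0, "z": -1.5, "roll": 0},
  {"x": 0, "y": 0, "z": -3, "roll": 0},
  {"x": 0, "y": 0, "z": -4, "roll": 0},
  {"x": 0, "y": 0, "z": -4, "roll": 0},
  {"x": 0, "y": 0, "z": -2, "roll": 0},
  {"x": 0, "y": 0, "z": 0, "roll": 0},
], gripper=4.4)

```text
clock: 17.05
tool_pos: [0.5132, -0.073, 0.1646]
orientation: [-179.6, 0.0, -86.6]
force: [0.1, 0.1, -0.3]
opening: 0.044
```

```bash
python3 look.py 14
python3 - <<'E'
from plant import ctrl
from h import *
st=ctrl.snapshot("top"); crop(st["image"],80,130,410,280,2.4,"pics/t14.png"); c=cam(st)
togo(ctrl,[.65,.135,.16])
H=np.array([.5885,.2744]); u=np.array([-.049,.9988]); v=np.array([-.9988,-.049])
o=ctrl.get_obs(); M=R.from_euler('xyz',[180,0,-86.6],degrees=True).as_matrix()
prev=np.array([.65,.135])
for a in [90,87,80,70,60,50,40,30,20,10,0]:
    A=np.radians(a); e=-np.sin(A)*u+np.cos(A)*v; n=-np.cos(A)*u-np.sin(A)*v
    p=H+.15*e+(.006+.021*abs(n[0])+.010*abs(n[1]))*n
    d=M.T@np.r_[p-prev,0]; prev=p
    print(a,p.round(4),"tool cm",(d*100).round(2))
E
```

```text
t 17.1 [ 0.512  -0.073   0.1625] [-179.8    0.   -86.6] F [-0.4 -0.  -0.6] open 0.0441 tcp u,v -0.4403 -0.0066
t 17.15 pos [ 0.5111 -0.0731  0.1611] rpy [-1.7993e+02  3.0000e-02 -8.6610e+01] F [ 0.5 -0.6 -0.9] open 0.0442 q [ 14.   9. -25.  -0. -57. -10.]
tool cm [-19.96 -15.1    0.14]
90 [0.6233 0.1259] tool cm [0.75 2.72 0.  ]
87 [0.615  0.1243] tool cm [0.11 0.83 0.  ]
80 [0.5976 0.1221] tool cm [0.12 1.75 0.  ]
70 [0.5719 0.1225] tool cm [-0.2   2.56  0.  ]
60 [0.546  0.1276] tool cm [-0.66  2.56  0.  ]
50 [0.5207 0.1375] tool cm [-1.14  2.46  0.  ]
40 [0.4972 0.1522] tool cm [-1.61  2.26  0.  ]
30 [0.4764 0.1715] tool cm [-2.04  1.96  0.  ]
20 [0.4593 0.1947] tool cm [-2.42  1.57  0.  ]
10 [0.4468 0.2212] tool cm [-2.72  1.09  0.  ]
0 [0.4395 0.2501] tool cm [-2.92  0.55  0.  ]
```

View pics/s14.png

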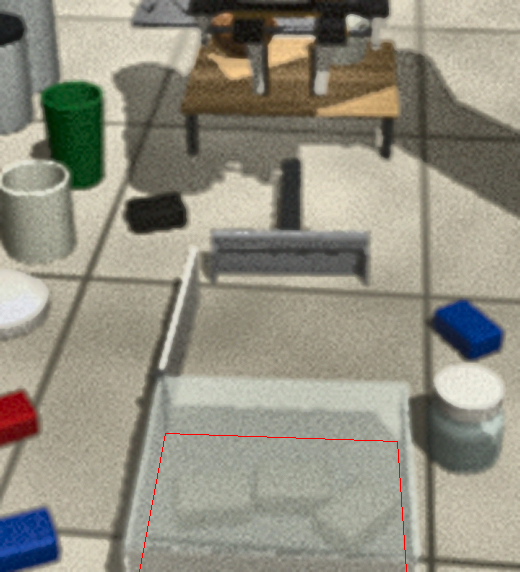

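View pics/t14.png

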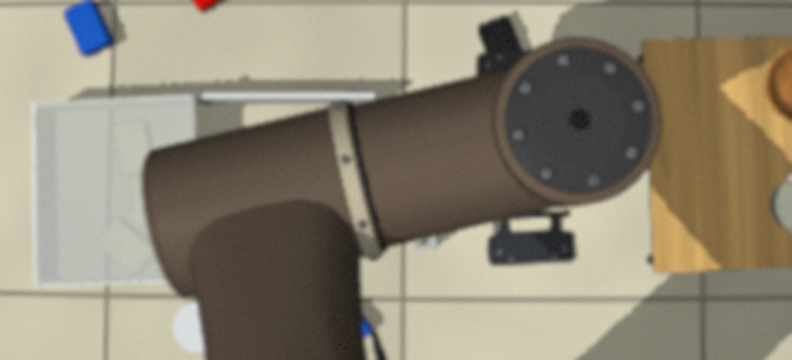

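Emit:
jog_arm([
  {"x": -4, "y": -3, "z": 0, "roll": 0},
  {"x": -4, "y": -3, "z": 0, "roll": 0},
  {"x": -4, "y": -3, "z": 0, "roll": 0},
  {"x": -4, "y": -3, "z": 0, "roll": 0},
  {"x": -4, "y": -3.1, "z": 0, "roll": 0},
  {"x": 0, "y": 0, "z": 3, "roll": 0},
  {"x": 0, "y": 0, "z": 4, "roll": 0},
  {"x": 0, "y": 0, "z": 4, "roll": 0},
  {"x": 0, "y": 0, "z": 2.4, "roll": 0},
  {"x": 0, "y": 0, "z": 0, "roll": 0},
], gripper=0)

```text
clock: 18.15
tool_pos: [0.6459, 0.1331, 0.0208]
orientation: [179.5, -0.2, -86.7]
force: [-0.7, 0.1, -0.3]
opening: 0.0005
```

```bash
python3 look.py 15
```

```text
t 18.2 [0.6478 0.1338 0.0237] [ 1.797e+02 -1.000e-01 -8.660e+01] F [ 0.5 -0.2  0.4] open 0.0003 tcp u,v -0.2404 -0.1524
```

View pics/s15.png

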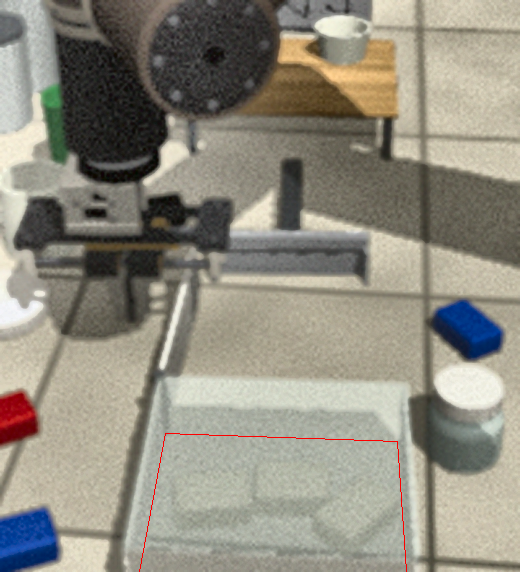

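Emit:
jog_arm([
  {"x": 0.4, "y": 1.7, "z": 0, "roll": 0},
  {"x": 0.4, "y": 1.7, "z": 0, "roll": 0},
  {"x": 0.1, "y": 1.7, "z": 0, "roll": 0},
  {"x": -0.1, "y": 1.3, "z": 0, "roll": 0},
  {"x": -0.1, "y": 1.3, "z": 0, "roll": 0},
  {"x": -0.35, "y": 1.3, "z": 0, "roll": 0},
  {"x": -0.35, "y": 1.3, "z": 0, "roll": 0},
  {"x": -0.6, "y": 1.25, "z": 0, "roll": 0},
  {"x": -0.6, "y": 1.25, "z": 0, "roll": 0},
  {"x": -0.8, "y": 1.1, "z": 0, "roll": 0},
  {"x": -0.8, "y": 1.1, "z": 0, "roll": 0},
  {"x": 0, "y": 0, "z": 0, "roll": 0},
])

```text
clock: 19.4
tool_pos: [0.4968, 0.1545, 0.0266]
orientation: [180.0, -0.0, -86.5]
force: [0.2, -0.0, 0.9]
opening: 0.0005
```

Emit:
jog_arm([
  {"x": -1, "y": 1, "z": 0, "roll": 0},
  {"x": -1, "y": 1, "z": 0, "roll": 0},
  {"x": -1.2, "y": 0.8, "z": 0, "roll": 0},
  {"x": -1.2, "y": 0.8, "z": 0, "roll": 0},
  {"x": -1.35, "y": 0.55, "z": 0, "roll": 0},
  {"x": -1.35, "y": 0.55, "z": 0, "roll": 0},
  {"x": 0, "y": 0, "z": 0, "roll": 0},
])

```text
clock: 20.1
tool_pos: [0.4468, 0.2237, 0.0267]
orientation: [-180.0, 0.0, -86.5]
force: [0.2, 0.1, -0.2]
opening: 0.0002
```

```bash
python3 look.py 16
```

```text
t 20.15 [0.4469 0.2229 0.0266] [-180.     0.   -86.5] F [-0.9  0.  -0.3] open 0.0003 tcp u,v -0.1415 0.0439
```

View pics/s16.png

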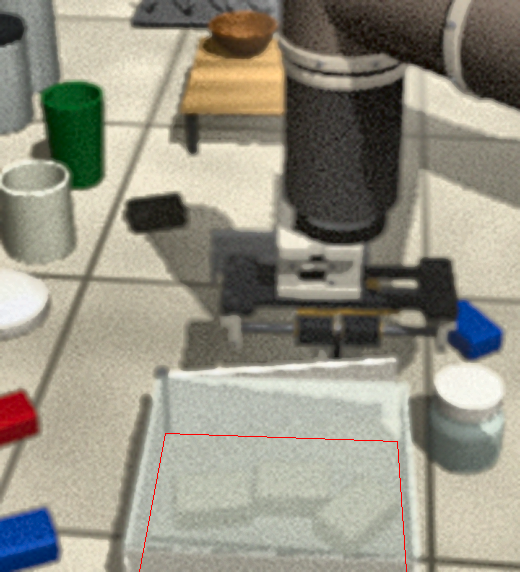

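Emit:
jog_arm([
  {"x": -0.8, "y": 0.2, "z": 0, "roll": 0},
  {"x": -0.8, "y": 0.2, "z": 0, "roll": 0},
  {"x": -0.6, "y": 0.1, "z": 0, "roll": 0},
  {"x": -0.4, "y": 0.1, "z": 0, "roll": 0},
  {"x": -0.3, "y": 0, "z": 0, "roll": 0},
  {"x": 0, "y": 0, "z": 0, "roll": 0},
])

```text
clock: 20.75
tool_pos: [0.4395, 0.2507, 0.0265]
orientation: [-180.0, 0.0, -86.6]
force: [-0.6, -0.3, 0.3]
opening: 0.0005
```

```bash
python3 look.py 17
```

```text
t 20.8 [0.4395 0.2505 0.0265] [180.   -0.  -86.6] F [0.4 0.3 0.1] open 0.0001 tcp u,v -0.1136 0.0499
```

View pics/s17.png

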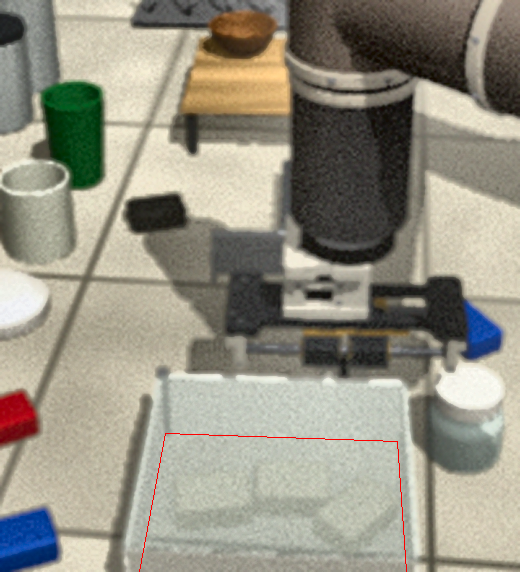

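Emit:
jog_arm([
  {"x": -0.2, "y": 0, "z": 0, "roll": 0},
  {"x": -0.2, "y": 0, "z": 0, "roll": 0},
  {"x": 0, "y": 0, "z": 0, "roll": 0},
])

```text
clock: 21.1
tool_pos: [0.4391, 0.2518, 0.0265]
orientation: [179.9, -0.2, -86.7]
force: [4.8, -10.8, 4.4]
opening: 0.0007
```

Emit:
jog_arm([
  {"x": -0.15, "y": 0, "z": 0, "roll": 0},
  {"x": 0, "y": 0, "z": 0, "roll": 0},
  {"x": 0, "y": 0, "z": 0, "roll": 0},
])

```text
clock: 21.4
tool_pos: [0.439, 0.2519, 0.0264]
orientation: [179.9, -0.3, -86.7]
force: [8.6, -16.5, 4.8]
opening: 0.0005
```

Emit:
jog_arm([
  {"x": 0.6, "y": 0, "z": 0, "roll": 0},
  {"x": 1.5, "y": 0, "z": 0, "roll": 0},
  {"x": 2.5, "y": 0, "z": 0, "roll": 0},
  {"x": 0, "y": 0, "z": -3, "roll": 0},
  {"x": 0, "y": 0, "z": -4, "roll": 0},
  {"x": 0, "y": 0, "z": -4, "roll": 0},
  {"x": 0, "y": 0, "z": -4, "roll": 0},
  {"x": 0, "y": 0, "z": -3, "roll": 0},
  {"x": 0, "y": 0, "z": 0, "roll": 0},
])

```text
clock: 22.3
tool_pos: [0.4437, 0.2111, 0.2112]
orientation: [-179.6, 0.3, -86.6]
force: [1.0, -0.1, -0.7]
opening: 0.0004
```

```bash
python3 look.py 18;  python3 - <<'E'
from plant import ctrl
from h import *
st=ctrl.snapshot("top"); crop(st["image"],80,80,440,280,2.2,"pics/t18.png")
togo(ctrl,[.2,-.5,.3])
E
```

```text
t 22.35 [0.4426 0.2104 0.2087] [-179.8    0.2  -86.6] F [-0.3 -0.1 -0.4] open 0.0005 tcp u,v -0.1538 0.0488
t 22.4 pos [0.4418 0.2098 0.207 ] rpy [-1.7994e+02  1.0000e-01 -8.6630e+01] F [-0.8 -0.3 -0.5] open 0.0006 q [ 48.   4. -24.  -0. -62. -45.]
tool cm [69.42 28.3  -9.45]
```

View pics/s18.png

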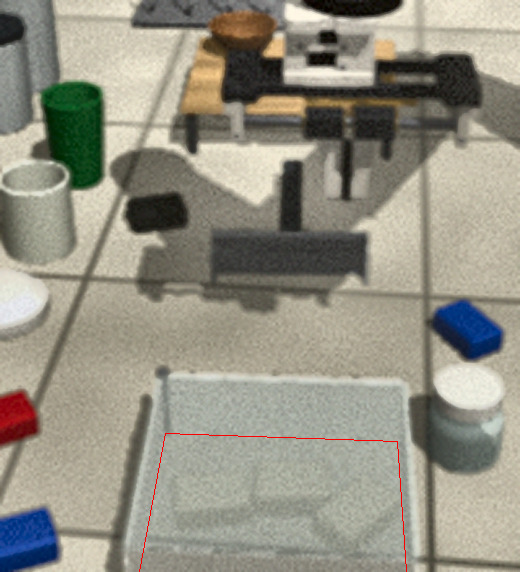

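View pics/t18.png

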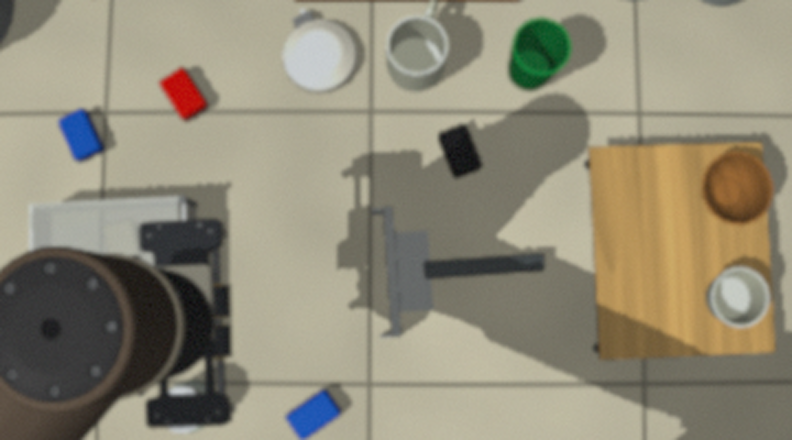

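Run:
```python
from plant import ctrl
print(ctrl.close_job())
```

```text
the job is handed in; nothing more can be done
None
```

The job is done and handed in at about 22.4 s on the robot's clock, well inside the 66 s limit.

- **Scraper out:** I drew it out from under the rack by its top rib. I let it stand on the tile and released it, then gripped it again by the handle.
- **Sweep:** The first push jammed because one bar caught on the front edge of the box's wall. The scraper's handle slipped about 3 cm in the jaws, and the wrist force reached about 50 N. I backed off, used the blade's turned end to free that bar diagonally, and swept all three bars in. The gripper never touched the bars.
- **Finish:** I slid the scraper back, left it on the open tile and released it. I then pushed the door with the closed fingers until it met its stop, at about 19 N, and withdrew.

**Last checks:**
- **Side view:** All three bars lie inside the box, behind the mouth line. The door is flush across the mouth, and the scraper stands level about 0.25 m in front of the box.
- **Side and top views:** The jar, mug, tumbler, tap light, bowl, ramekin and coloured bars look to be where they were. I judged this by eye and did not measure it.
- **Top view:** The arm hid most of the box, so the door and bars were checked only from the side.

I could not rule out that the 50 N at the jam included some contact with the gripper's body. The pictures point to the caught bar. The job's own report gives no verdict.

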